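# Load a bearing kit tray and present it turned, ball centred

## Robot

A 6-joint arm with a two-finger parallel gripper is mounted at the origin on a cart in front of the work surface, level with it; the furniture and walls round the work are solid. World frame = base frame: x ahead of the robot, y to its left, z up, the work surface at z = 0. Lengths are in mm, angles in rad, forces in N, time in s.
With the tool pointing down it reaches from about 350 to 775 mm from the base axis. Payload 7.3 kg.
Tool frame: the origin (TCP) lies on the mounting face of the last link; the fingertips stand 178 mm ahead of it and the grasp point (between the pads) lies 159 mm ahead of it; z points along the fingers, y is the line along which they close (so a half turn about z gives the same grasp; the last joint's range is limited). The gripper opens to 92 mm and grips with 3 to 60 N. Pads are 19 mm wide; open, the fingers measure 130 mm over their backs; the gripper's body (75 mm by 190 mm) begins 47 mm behind the grasp point.
Start: joints at [1.035, 0.342, 1.524, -0, 1.275, -0.146], TCP at [199.481, 485.629, 404.741] pointing down, gripper open.
Joint ranges: [-2.53, 2.53], [-0.77, 2.02], [0.04, 2.7], [-1, 4.14], [0.28, 2.66], [-3.11, 3.11]. Speed limits (rad/s): [2.57, 2.57, 3.14, 3.14, 3.14, 3.14].

## Interface

Orientations are given as [roll, pitch, yaw] about the fixed x, y, z axes, in that order (R = Rz(yaw) Ry(pitch) Rx(roll)).
In Python, from plant import bot, vision gives the robot as it stands. The module is installed in compiled form; this text tells all that it offers.
- The arm moves only by the shell command python3 -m crank, which reads ROWS from standard input. ROWS is 1 to 5 rows, one to a line, with the numbers parted by spaces; each row has 5 numbers: the finger opening in mm, then dx, dy, dz in mm, then a turn about the tool's z in rad; each row is the pose to reach, as a shift and turn from the pose commanded when the command began, along the tool's axes at that moment; what a row does not reach only later rows make up. A row lasts 1/8 s, in which the tool goes at most 62.5 mm and 0.188 rad, less where a joint would pass 70% of its speed; a pose out of reach is approached as far as the arm can. The fingers move at their own pace and stop on an object; the grip force is fixed at half the most. Time passes only in rows, so rows that do not move let the fingers close. It prints the time, the measured TCP pose, the force, the opening and the grip force at its end. Input that does not fit is refused with a message, and nothing moves.
- bot.get_obs(): the state, without advancing time (a new reading comes with each control period).
- vision.capture(name): name is "side" or "top" or "wrist"; returns a dict with "color" (384x512x3 uint8, red, green, blue), "K" (3x3 intrinsics, pixels), "k1" (the pictures are not rectified: a ray, as slopes to the right and down, at radius r is drawn at 1 + k1 r^2 times it, then the intrinsics apply), "R" (3x3) and "t" (3): a world point X has camera coordinates R X + t. Camera axes: x right, y down, z forward; pixel columns grow to the right and rows downward; lengths in mm; the calibration is good to about 2 mm. A picture is of the moment at which its call begins. There is no depth.
- bot.close_job(): hands the job in; it is judged then, once.
The state is a dict: "time": time; "joint_positions": joint angles; "dq": joint speeds; "tau": joint torques, N m; "tool_pos": TCP position; "tcp_rot": TCP orientation; "contact_force": force on the tool from outside, world axes, zero at the start; "moment": the same for the moment, N m; "grip_width": finger opening in mm; "finger_force": force on a finger pad.
Only numpy, scipy, OpenCV 4.12 (cv2) and the standard library are available. Lean on these libraries where they do the work, as an engineer would, in place of code of your own. Each camera call takes 0.05 s, during which the arm holds its last target. There are 200 camera calls.

## Task

Put the two steel rollers upright, one after the other, into the two bores of the wooden bearing tray, one roller in each, while the tray stands on its mat. Then take the tray by its handle, lift it straight up, about 10 cm clear of the mat, and only then turn it a quarter turn (either way round) so that it is crosswise to the mat, keeping it level so that the loose steel ball stays in the middle of the dish and the rollers stay in their bores. Finish while still holding the tray still and level in the air above the mat, the ball resting at the centre of the dish, and leave the other things on the table where they are.

Things in the scene. Friction and masses are not known exactly. Their poses are not given: they have to be found in the camera images.
- tray: Wooden tray, 124 mm (x) by 200 mm (y, the long way), 0.35 kg; origin at the centre of its underside. Board 6 mm thick; at each y end a block 70 x 38 mm, top 22 mm up, with one bore. In the middle a shallow conical aluminium dish, 100 mm across, sides rising 8 degrees, with a loose ball. A bail handle spans it along x: posts at x = +-56 mm, a level bar over the ball and the balance point.
- handle_grip (a point): Centre of the wooden handle bar, 69 mm above the tray's underside. The bar runs along the tray's x, 104 mm free between the posts; it is 14 mm thick (along y) and 14 mm high (62 to 76 mm above the underside); grip it across its thickness, closing along the tray's y.
- bore_left (a point): Centre of the mouth of the bore at the tray's +y end (78 mm from the middle), 22 mm above the tray's underside. Bore 20 mm across, its mouth countersunk to 28 mm, 16 mm deep, floor 6 mm above the tray's underside.
- bore_right (a point): The same for the bore at the tray's -y end.
- dish_centre (a point): Lowest point of the dish, in the middle of the tray, 8 mm above its underside, 54 mm under the handle bar.
- ball_center (a point): Centre of the loose steel ball, 24 mm across, 56 g, in the dish; it stays centred by itself while the tray is tilted less than 8 degrees and moved gently.
- bench_mat: Black rubber mat fixed to the table, 150 mm (its x) by 230 mm (its y), 3 mm thick; origin at the centre of its underside. The tray stands on it, long side along the mat's long side.
- roller_a: Plain steel bearing roller, a cylinder 16 mm across and 45 mm high, 70 g, standing upright on the table; origin at the centre of its underside, z up. Seated in a bore it stands 29 mm out of the block.
- roller_b: The second, identical roller, standing upright elsewhere on the table.
- screwdriver: Bystander: red-handled screwdriver, 24x180x24 mm, lying on the table; origin at the centre of its underside.
- tape_measure: Bystander: yellow pocket tape measure, 33x86x65 mm; origin at the centre of its underside.
- sanding_block: Bystander: wooden sanding block, 55x97x27 mm; origin at the centre of its underside.

How it is judged:
By the outcome, as a careful person would: the job done as asked, in the order asked, and still so for the second after the job is handed in, while the arm keeps its last pose, push and grip.
It also fails if it takes over 72 s, if anything falls off the work surface, if the arm or the gripper's body presses on something with over 40 N, if the wrist force passes 120 N, or if a joint passes its speed limit or range.

## Working session

There is one attempt and no reset: what is moved stays moved. The work goes in short steps, Python scripts to look and compute and a shell command to move; the robot and the scene stay as the last step left them, time stands still between calls to the robot, and variables do not carry over. Pictures are saved under pics/ and viewed, at most 12 in all, crops included, and the job is handed in when it is done.

```bash
mkdir -p pics
cat > h.py <<'E'
import numpy as np, cv2
from plant import bot, vision
def cap(n,f=None):
    c=vision.capture(n)
    if f: cv2.imwrite('pics/'+f,c['color'][:,:,::-1])
    return c
def ray(c,u,v):
    K=np.array(c['K']);d=np.array([c['k1'],0,0,0,0],float)
    # drawn = ray*(1+k1 r^2)
    p=cv2.undistortPoints(np.array([[[u,v]]],float),K,d)[0,0]
    R=np.array(c['R']);t=np.array(c['t'])
    o=-R.T@t; r=R.T@np.array([p[0],p[1],1.]); return o,r/np.linalg.norm(r)
def plane(c,u,v,z):
    o,r=ray(c,u,v); return o+r*(z-o[2])/r[2]
def proj(c,X):
    rv=cv2.Rodrigues(np.array(c['R']))[0]
    return cv2.projectPoints(np.array([X],float),rv,np.array(c['t'],float),np.array(c['K']),np.array([c['k1'],0,0,0.]))[0][0,0]
def tri(rs):
    A=np.zeros((3,3));b=np.zeros(3)
    for o,r in rs:
        P=np.eye(3)-np.outer(r,r);A+=P;b+=P@o
    x=np.linalg.solve(A,b); return x,[np.linalg.norm((np.eye(3)-np.outer(r,r))@(x-o)) for o,r in rs]
E
python3 - <<'E'
from h import *
for n in ('side','top','wrist'):
    c=cap(n,n+'0.png');R=np.array(c['R']);print(n,-R.T@np.array(c['t']),R[2],c['K'][0][0],c['k1'])
a=cv2.imread('pics/top0.png');cv2.imwrite('pics/top0b.png',cv2.resize(a,(800,600),interpolation=cv2.INTER_CUBIC))
print(bot.get_obs())
E
```

```text
side [ -30.998267   -953.42932554  812.31410185] [ 0.43497517  0.6840337  -0.58557194] 486.2425742524819 0.015888937291036798
top [ 394.35284571  -88.28463504 1620.16477752] [ 0.05336261 -0.01203024 -0.99850273] 489.7664131490233 -0.09485573476117855
wrist [122.04921129 517.4812128  383.86119331] [ 0.28265997 -0.11872085 -0.95184489] 320.2931240967791 -0.07874603067749265
{'time': 0.15, 'joint_positions': array([ 1.03503752e+00,  3.42571751e-01,  1.52477878e+00,  5.65425086e-06,
        1.27541114e+00, -1.45989322e-01]), 'dq': array([ 0.00155903, -0.00425389, -0.00132181,  0.00041726, -0.00088978,
        0.00025506]), 'tau': array([ 1.60741471e-03, -4.31468868e+01, -2.44354105e+01,  7.19039468e-02,
        5.36256842e-02, -9.51558286e-05]), 'tool_pos': array([199.41179787, 485.5521017 , 404.20634996]), 'tcp_rot': array([-3.14043685e+00, -1.75408942e-04,  2.75182142e+00]), 'contact_force': array([-0.14369335,  0.7714891 , -0.52654648]), 'moment': array([-0.0114606 ,  0.01199518,  0.03315596]), 'finger_force': 0.0, 'grip_width': 91.97052951415293}
```

View pics/top0b.png

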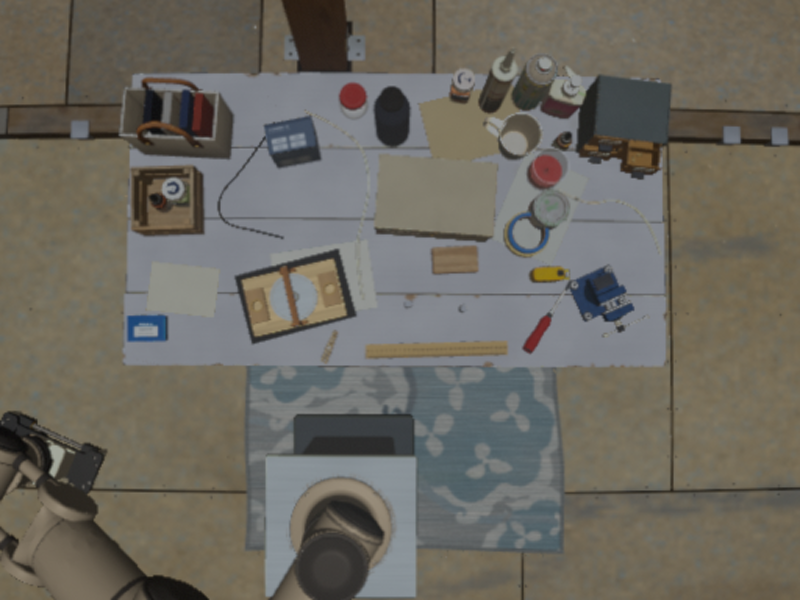

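View pics/side0.png

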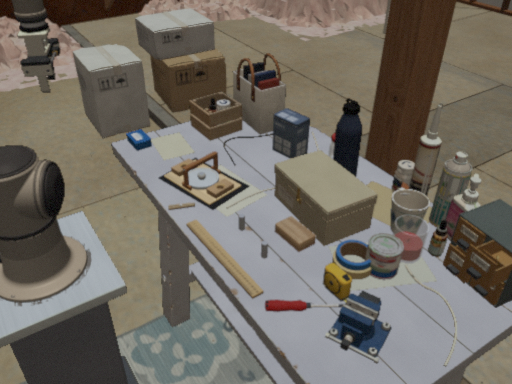

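Top (800×600): the tray on its mat is at (295,296), the rollers at (407,301) and (462,308). Side: the rollers are at (241,222) and (264,249), the tray at (204,180).

Run:
```python
from h import *
a=cv2.imread('pics/top0.png')[150:230,145:305];b=cv2.imread('pics/side0.png')[145:265,155:285]
A=cv2.resize(a,None,fx=5,fy=5,interpolation=cv2.INTER_CUBIC)
cv2.imwrite('pics/ctop.png',A)
cv2.imwrite('pics/cside.png',cv2.resize(b,None,fx=5,fy=5,interpolation=cv2.INTER_CUBIC)[:600])
```

```text
(no output)
```

View pics/ctop.png

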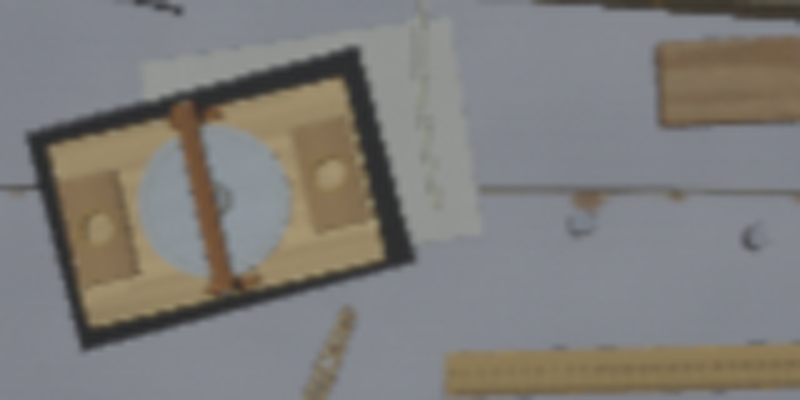

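View pics/cside.png

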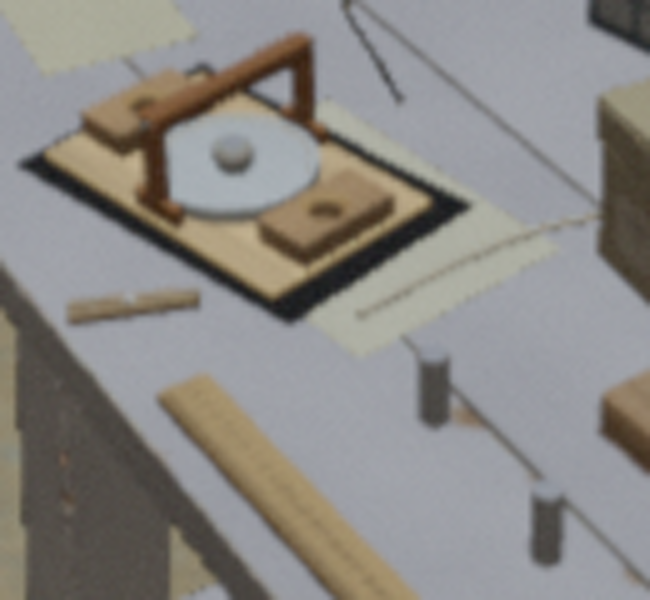

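The crops show the roller tops (top view 580,222 and 753,236; side view 434,354 and 548,490), both bores, and the bar.

Run:
```python
from h import *
t=vision.capture('top');s=vision.capture('side')
T=lambda u,v:ray(t,145+(u+.5)/5-.5,150+(v+.5)/5-.5)
S=lambda u,v:ray(s,155+(u+.5)/5-.5,145+(v+.5)/5-.5)
P={'ra_top':((580,222),(434,354)),'rb_top':((753,236),(548,490)),'bore+x?L':((100,229),(147,104)),'boreR':((331,175),(325,210)),
'bar_far':((186,112),(300,45)),'bar_near':((222,282),(152,122))}
for k,(a,b) in P.items():
    x,e=tri([T(*a),S(*b)]);print(k,x.round(1),np.round(e,1))
for a in ((434,421),(547,559)):
    o,r=S(*a);print('base side z0',(o-r*o[2]/r[2]).round(1))
c=[(28,133),(358,47),(414,261),(84,349)]
q=[]
for a in c:
    o,r=T(*a);q.append((o+r*(3-o[2])/r[2])[:2]);
q=np.array(q);print(q.round(1),q.mean(0),[np.degrees(np.arctan2(*(q[i]-q[j])[::-1])) for i,j in((1,0),(2,3),(0,3),(1,2))])
print(bot.get_obs()['joint_positions'])
```

```text
ra_top [ 469.  -139.2   42.6] [1.3 1.3]
rb_top [ 461.3 -251.7   39.9] [1.9 1.9]
bore+x?L [463.4 173.8  24. ] [1.1 1.1]
boreR [499.3  23.4  22.8] [0.7 0.7]
bar_far [535.7 112.2  72.8] [0.9 0.9]
bar_near [428.1  88.3  71.1] [0.9 0.9]
base side z0 [ 468.9 -141.1   -0. ]
base side z0 [ 460.5 -256.6    0. ]
[[526.7 226.7]
 [585.1   8. ]
 [443.3 -30.3]
 [383.9 187.3]] [484.76884417  97.9302116 ] [np.float64(-75.03501788070592), np.float64(-74.72074238873573), np.float64(15.41813439257172), np.float64(15.107780305754108)]
[ 1.03502086e+00  3.42393800e-01  1.52449314e+00 -3.04834442e-05
  1.27541219e+00 -1.45983994e-01]
```

```bash
cat >> h.py <<'E'
from scipy.spatial.transform import Rotation as Ro
def togo(p,ang=None,h=159):
    "shift in tool axes to bring grasp point (h ahead of TCP) to p; ang: wanted world angle of tool y"
    o=bot.get_obs();R=Ro.from_euler('xyz',o['tcp_rot']).as_matrix()
    g=o['tool_pos']+R[:,2]*h
    print('grasp pt',g.round(1),'F',o['contact_force'].round(1),'w',round(o['grip_width'],1),'t',o['time'],'q',o['joint_positions'].round(2))
    a=np.arctan2(R[1,1],R[0,1])
    print('togo',(R.T@(np.array(p)-g)).round(1),'turn',None if ang is None else round((a-ang+np.pi/2)%np.pi-np.pi/2,3),'tilt',R[:,2].round(4),'yang',a.round(3))
E
echo '60 -20 -19 0 0
60 -60 -57 0 0
60 -100 -95 0 0
60 -140 -134 0 0
60 -180 -174 0 0' | python3 -m crank
echo '60 -40 -40 0 0
60 -80 -80 0 0
60 -120 -118 0 0
60 -160 -156 0 0
60 -190 -186 0 0' | python3 -m crank
echo '60 -36 -34 0 0.18
60 -70 -68 0 0.36
60 -100 -98 0 0.54
60 -115 -113 0 0.72
60 -118 -115 0 0.9' | python3 -m crank
echo '60 0 0 30 0.026
60 0 0 60 0.026
60 0 0 90 0.026
60 0 0 90 0.026' | python3 -m crank
python3 - <<'E'
from h import *
togo([469,-140,40],.255)
c=cap('wrist','w1.png')
for p in ([469,-140,45],[461,-253,45]): print(proj(c,p))
E
```

```text
time: 0.88
tool_pos: [300.2, 254.7, 404.9]
tcp_rot: [3.141, 0.001, 2.752]
contact_force: [0.6, -0.1, 0.4]
grip_width: 60.4
finger_force: 0.0
time: 1.5
tool_pos: [405.4, 9.9, 404.8]
tcp_rot: [3.141, 0.001, 2.75]
contact_force: [0.7, 0.8, 0.3]
grip_width: 60.0
finger_force: 0.0
time: 2.12
tool_pos: [470.7, -140.7, 404.3]
tcp_rot: [-3.141, -0.0, 1.844]
contact_force: [0.3, 0.9, 0.4]
grip_width: 60.1
finger_force: 0.0
time: 2.62
tool_pos: [469.8, -138.9, 313.0]
tcp_rot: [-3.138, -0.003, 1.826]
contact_force: [-1.6, 0.7, 0.2]
grip_width: 59.8
finger_force: 0.0
grasp pt [ 469.1 -138.6  154. ] F [-1.6  0.7  0.2] w 59.8 t 2.625 q [-0.44  0.38  1.75  0.    1.02 -0.7 ]
togo [-1.70e+00 -1.00e-01  1.14e+02] turn -0.0 tilt [-0.0044  0.0022 -1.    ] yang 0.255
[258.11517638 195.91308223]
[219.27018522 304.86945139]
```

View pics/w1.png

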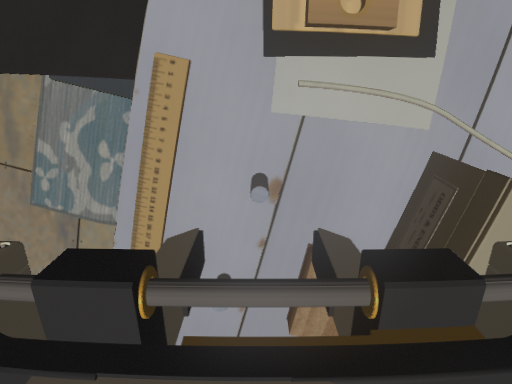

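Wrist view: roller a's top is at (260,195), 2 px from its prediction, and the bore block is at the top (350,5). Going down now.

Run:
```python
from h import *
c=cap('wrist');t=vision.capture('top')
print(plane(c,260,195,45),plane(c,259.5,177,0),plane(t,145+580.5/5-.5,150+222.5/5-.5,45),plane(t,145+753.5/5-.5,150+236.5/5-.5,45))
togo([470,-140,40],.255)
```

```text
[ 471.74430881 -139.93738669   45.        ] [ 470.74991045 -137.30845766    0.        ] [ 467.7773277  -138.45557416   45.        ] [ 459.36802087 -250.13312845   45.        ]
grasp pt [ 471.1 -139.5  156.9] F [ 0.6 -0.2  0.4] w 60.1 t 2.775 q [-0.44  0.37  1.75  0.    1.02 -0.7 ]
togo [-1.000e-01 -1.400e+00  1.169e+02] turn 0.0 tilt [ 1.8e-03 -7.0e-04 -1.0e+00] yang 0.255
```

```bash
echo '60 0 0 30 0
60 0 0 60 0
60 0 0 85 0
60 0 0 105 0
60 0 0 115 0' | python3 -m crank
echo '60 0 0 2 0
30 0 0 2 0
10 0 0 2 0
10 0 0 2 0
10 0 0 2 0' | python3 -m crank
echo '8 0 0 0 0
8 0 0 0 0
8 0 0 0 0' | python3 -m crank
python3 - <<'E'
from h import *
togo([470,-140,40],.255)
E
```

```text
time: 3.4
tool_pos: [470.8, -139.4, 200.0]
tcp_rot: [3.141, 0.001, 1.826]
contact_force: [-0.4, 0.6, -0.0]
grip_width: 59.9
finger_force: 0.0
time: 4.03
tool_pos: [470.4, -139.2, 197.9]
tcp_rot: [3.141, 0.0, 1.826]
contact_force: [-0.8, -0.2, 1.0]
grip_width: 24.4
finger_force: 0.0
time: 4.4
tool_pos: [470.4, -139.2, 197.8]
tcp_rot: [3.141, -0.0, 1.826]
contact_force: [0.1, -0.8, 0.6]
grip_width: 15.1
finger_force: 30.0
grasp pt [ 470.4 -139.2   38.8] F [ 0.1 -0.8  0.6] w 15.1 t 4.4 q [-0.44  0.56  1.86  0.    0.73 -0.7 ]
togo [-0.7 -0.6 -1.2] turn 0.0 tilt [ 1.e-04  0.e+00 -1.e+00] yang 0.255
```

```bash
echo '8 0 0 -15 0
8 0 0 -45 0
8 0 0 -80 0
8 0 0 -115 0
8 0 0 -130 0' | python3 -m crank
echo '8 15 -4 0 0
8 45 -8 0 0
8 60 -8 0 0
8 60 -8 0 0
8 60 -8 0 0' | python3 -m crank
python3 - <<'E'
from h import *
togo([499.3,23.4,120],.255)
c=cap('wrist','w2.png');np.save('c2.npy',c,allow_pickle=True)
print(proj(c,[499.3,23.4,25]),proj(c,[463.4,173.8,25]))
E
echo '8 15 0 0 0
8 40 0 0 0
8 50 0 0 0
8 50 0 0 0
8 50 0 0 0' | python3 -m crank
python3 - <<'E'
from h import *
c=cap('wrist','w3.png');np.save('c3.npy',c,allow_pickle=True)
print(proj(c,[499.3,23.4,25]),proj(c,[463.4,173.8,25]))
a=cv2.imread('pics/w2.png')[:200];b=cv2.imread('pics/w3.png')[:200]
cv2.imwrite('pics/w23.png',cv2.resize(np.vstack([a,b]),(768,600)))
E
```

```text
time: 5.03
tool_pos: [470.5, -139.2, 330.7]
tcp_rot: [3.138, 0.003, 1.826]
contact_force: [-0.1, -0.5, -1.9]
grip_width: 15.0
finger_force: 30.0
time: 5.65
tool_pos: [447.8, -83.4, 327.6]
tcp_rot: [3.141, 0.0, 1.826]
contact_force: [-0.2, 0.3, -1.1]
grip_width: 15.3
finger_force: 30.0
grasp pt [447.9 -83.5 168.6] F [-0.2  0.3 -1.1] w 15.3 t 5.65 q [-0.35  0.3   1.82 -0.    1.02 -0.61]
togo [90.4 76.7 48.6] turn 0.0 tilt [ 3.e-04 -3.e-04 -1.e+00] yang 0.255
[348.8321337   79.42409812] [ 362.6649345  -124.88197926]
time: 6.32
tool_pos: [435.1, -35.1, 327.8]
tcp_rot: [3.141, 0.0, 1.826]
contact_force: [-0.6, -0.0, -0.8]
grip_width: 15.1
finger_force: 30.0
[344.57997386 138.08575575] [360.40116237 -57.3491367 ]
```

View pics/w23.png

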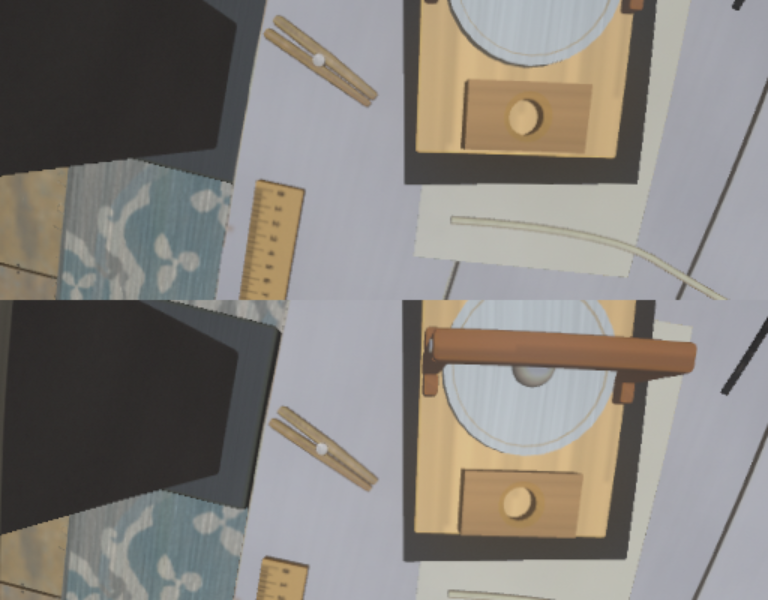

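Bore_right shows at about (350,78.7) in the first view and (346,135) in the second, and the bar is visible. Next I'll refine the bore and the tray yaw.

Run:
```python
from h import *
pts={}
for n,uv,bx in (('c2',(350,78.7),(300,45,405,110)),('c3',(346,135),(296,105,400,165))):
    c=np.load(n+'.npy',allow_pickle=True).item();im=c['color'];hsv=cv2.cvtColor(im,cv2.COLOR_RGB2HSV)
    x0,y0,x1,y1=bx
    L=cv2.cvtColor(im,cv2.COLOR_RGB2LAB).astype(float)
    ref=np.median(L[int(uv[1])-4:int(uv[1])+5,int(uv[0])+20:int(uv[0])+30].reshape(-1,3),0)
    d=np.linalg.norm((L-ref)*[.7,1,1],axis=2);m=np.zeros(d.shape,np.uint8);m[y0:y1,x0:x1]=(d[y0:y1,x0:x1]<9)*255
    m=cv2.morphologyEx(m,cv2.MORPH_OPEN,np.ones((3,3),np.uint8))
    cs=max(cv2.findContours(m,cv2.RETR_EXTERNAL,cv2.CHAIN_APPROX_NONE)[0],key=cv2.contourArea)
    W=np.array([plane(c,*p[0],25)[:2] for p in cs],np.float32)
    r=cv2.minAreaRect(W);print(n,'block',np.round(r[0],1),np.round(r[1],1),round(r[2],2))
    # black mat edge: fit quad in z=3
    # bore: not-block region inside the block
    f=np.zeros_like(m);cv2.drawContours(f,[cv2.convexHull(cs)],-1,255,-1);f=cv2.erode(f,np.ones((5,5)))
    h=f&~m;hs=max(cv2.findContours(h,cv2.RETR_EXTERNAL,cv2.CHAIN_APPROX_NONE)[0],key=cv2.contourArea)
    (u,v),ax,_=cv2.fitEllipse(hs);pts[n]=(c,u,v);print('bore px',u,v,ax,plane(c,u,v,25).round(1), 'byeye',plane(c,*uv,25).round(1))
    cv2.imwrite('pics/m_%s.png'%n,m)
print(tri([ray(*pts['c2']),ray(*pts['c3'])]))
```

```text
c2 block [501.6  25.4] [69.7 38. ] 13.45
bore px 350.7256164550781 77.62353515625 (22.6246395111084, 24.41446304321289) [500.4  25.2  25. ] byeye [500.1  24.2  25. ]
c3 block [501.4  25.9] [69.7 37.7] 14.41
bore px 346.49774169921875 135.7726593017578 (21.226112365722656, 22.844955444335938) [500.3  25.8  25. ] byeye [499.6  26.3  25. ]
(array([501.27467521,  25.55246662,  21.70001151]), [np.float64(0.02296331284237426), np.float64(0.02296331284243749)])
```

Run:
```python
from h import *
togo([500.6,25.3,72],.245)
```

```text
grasp pt [435.2 -35.2 168.8] F [-0.1 -0.  -0.7] w 15.2 t 6.375 q [-0.26  0.27  1.87 -0.    1.   -0.51]
togo [42.1 78.5 96.8] turn 0.01 tilt [ 4.e-04 -2.e-04 -1.e+00] yang 0.255
```

```bash
echo '8 10 20 0 0
8 25 45 0 0
8 36 68 0 0
8 42 78 0 0
8 42 78.5 0 0' | python3 -m crank
echo '8 0 0 20 0
8 0 0 45 0
8 0 0 70 0
8 0 0 88 0
8 0 0 96 0' | python3 -m crank
echo '8 0 0 0 0
8 0 0 0 0' | python3 -m crank
python3 - <<'E'
from h import *
togo([500.6,25.3,72],.245)
c=cap('wrist','w4.png')
print(proj(c,[501.4,25.6,25]),proj(c,[500.6,25.3,34]))
cv2.imwrite('pics/w4b.png',cv2.resize(cv2.imread('pics/w4.png')[120:360,130:390],None,fx=2.4,fy=2.4,interpolation=cv2.INTER_CUBIC))
E
```

```text
time: 7.0
tool_pos: [500.4, 25.7, 327.4]
tcp_rot: [-3.141, -0.0, 1.826]
contact_force: [-0.2, -0.6, -1.3]
grip_width: 15.2
finger_force: 30.0
time: 7.62
tool_pos: [499.6, 25.0, 230.9]
tcp_rot: [-3.14, -0.001, 1.825]
contact_force: [-0.3, -0.3, -1.2]
grip_width: 15.0
finger_force: 30.0
time: 7.88
tool_pos: [500.4, 25.5, 232.5]
tcp_rot: [3.14, 0.0, 1.826]
contact_force: [-0.2, 0.5, -0.9]
grip_width: 15.1
finger_force: 30.0
grasp pt [500.7  25.5  73.5] F [-0.2  0.5 -0.9] w 15.1 t 7.875 q [-0.1   0.51  1.81  0.    0.82 -0.36]
togo [-0.2 -0.1  1.5] turn 0.01 tilt [ 1.3e-03 -1.0e-04 -1.0e+00] yang 0.255
[259.24498649 224.49093601] [257.91646822 230.68026248]
```

View pics/w4b.png

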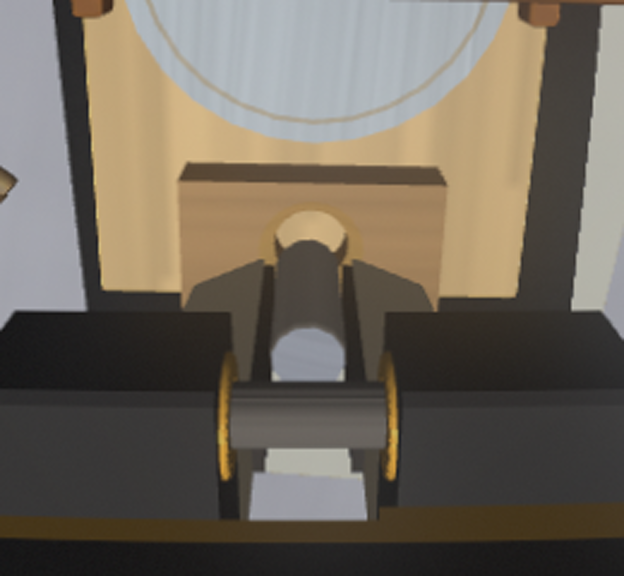

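Crop: the roller's lower end is at x=309 and the bore at x=311, so they are centred in the closing direction; lengthwise the roller is about 1 mm short. Inserting.

```bash
echo '8 0.8 0 5 0
8 0.8 0 9 0
8 0.8 0 13 0
8 0.8 0 13 0' | python3 -m crank
echo '8 0 0 4 0
8 0 0 8 0
8 0 0 11 0
8 0 0 11 0' | python3 -m crank
python3 - <<'E'
from h import *
togo([500.6,25.3,48],.245)
E
```

```text
time: 8.43
tool_pos: [500.1, 26.4, 218.3]
tcp_rot: [-3.141, -0.0, 1.826]
contact_force: [0.6, -1.0, -1.8]
grip_width: 15.4
finger_force: 30.0
time: 8.93
tool_pos: [500.1, 26.4, 207.4]
tcp_rot: [-3.141, -0.0, 1.826]
contact_force: [-0.6, -0.5, -0.8]
grip_width: 15.3
finger_force: 30.0
grasp pt [500.   26.4  48.4] F [-0.6 -0.5 -0.8] w 15.3 t 8.925 q [-0.1   0.55  1.82  0.    0.76 -0.36]
togo [-1.3  0.3  0.4] turn 0.01 tilt [-3.e-04  1.e-04 -1.e+00] yang 0.255
```

```bash
echo '20 0 0 0 0
32 0 0 0 0
36 0 0 0 0
36 0 0 0 0' | python3 -m crank
echo '36 0 0 -15 0
36 0 0 -45 0
36 0 0 -80 0
36 0 0 -105 0
36 0 0 -110 0' | python3 -m crank
python3 - <<'E'
from h import *
togo([461.5,-251.5,156],.255)
c=cap('side','s5.png');b=cv2.imread('pics/s5.png')[145:265,155:285]
cv2.imwrite('pics/s5b.png',cv2.resize(b,None,fx=5,fy=5,interpolation=cv2.INTER_CUBIC)[:600])
E
```

```text
time: 9.43
tool_pos: [500.0, 26.5, 207.8]
tcp_rot: [3.142, -0.0, 1.826]
contact_force: [-0.9, -0.4, 0.2]
grip_width: 35.6
finger_force: 0.0
time: 10.05
tool_pos: [500.3, 26.5, 320.1]
tcp_rot: [3.137, 0.001, 1.826]
contact_force: [0.1, -0.7, 0.2]
grip_width: 36.0
finger_force: 0.0
grasp pt [501.   26.4 161.1] F [ 0.1 -0.7  0.2] w 36.0 t 10.05 q [-0.1   0.39  1.71  0.    1.04 -0.36]
togo [-258.9 -108.4    5. ] turn 0.0 tilt [ 4.5e-03 -4.0e-04 -1.0e+00] yang 0.255
```

View pics/s5b.png

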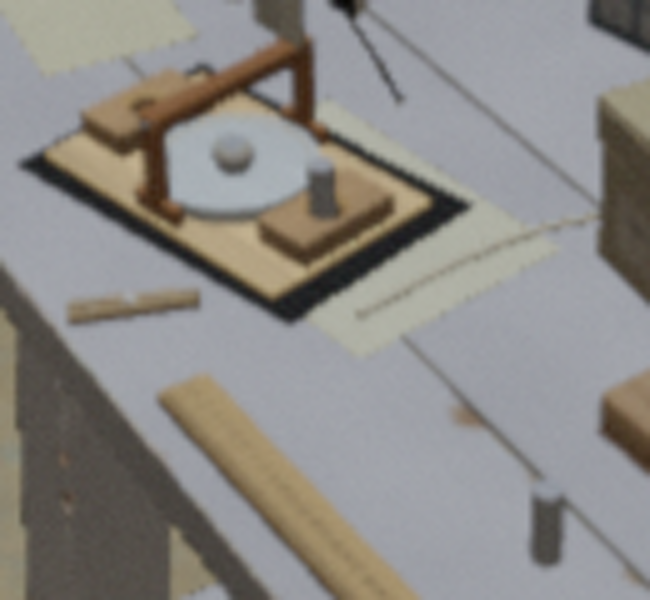

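The side view shows the first roller seated upright in bore_right (322,187). Roller b stands at (547,525). Fetching it.

```bash
echo '60 -20 -9 0 0
60 -60 -26 0 0
60 -105 -44 0 0
60 -145 -61 0 0
60 -185 -78 0 0' | python3 -m crank
echo '60 -40 -16 0 0
60 -64 -26 0 0
60 -74 -30 2 0
60 -74 -30 5 0
60 -74 -30 5 0' | python3 -m crank
python3 - <<'E'
from h import *
togo([461.5,-251.5,39],.255)
c=cap('wrist','w6.png');u,v=proj(c,[461.5,-251.5,45]);print(u,v)
# steel top: bright bluish disc near prediction vs. table
im=c['color'];x,y=int(u),int(v);g=cv2.GaussianBlur(cv2.cvtColor(im,cv2.COLOR_RGB2GRAY),(3,3),0)
w=g[y-40:y+30,x-35:x+35];bg=np.median(w);m=(w<bg-25).astype(np.uint8)*255
n,l,st,ce=cv2.connectedComponentsWithStats(m)
for i in range(1,n):
    if st[i][4]>60: print(st[i]+np.array([x-35,y-40,0,0,0]))
for p in((461.5,-251.5,0),): print('base',proj(c,p))
E
```

```text
time: 10.72
tool_pos: [470.6, -173.5, 316.6]
tcp_rot: [-3.14, -0.002, 1.826]
contact_force: [0.6, -0.0, -0.3]
grip_width: 60.3
finger_force: 0.0
time: 11.35
tool_pos: [460.9, -250.3, 312.0]
tcp_rot: [-3.141, -0.002, 1.827]
contact_force: [-0.6, 0.4, 0.4]
grip_width: 59.9
finger_force: 0.0
grasp pt [ 460.7 -250.1  153. ] F [-0.6  0.4  0.4] w 59.9 t 11.35 q [-0.64  0.44  1.66  0.    1.05 -0.9 ]
togo [ -1.7   0.5 114. ] turn 0.001 tilt [-0.0012  0.0013 -1.    ] yang 0.256
258.7791572471549 196.3052565716385
[248 176  19  22 275]
[274 178  19  48 184]
base [258.73740557 180.84288244]
```

```bash
echo '60 -1 0 30 0
60 -2 0 60 0
60 -2 0 85 0
60 -2 0 105 0
60 -2 0 115 0' | python3 -m crank
echo '40 0 0 0 0
24 0 0 0 0
10 0 0 0 0
8 0 0 0 0
8 0 0 0 0' | python3 -m crank
echo '8 0 0 0 0
8 0 0 0 0
8 0 0 0 0
8 0 0 0 0' | python3 -m crank
python3 - <<'E'
from h import *
togo([461.5,-251.5,39],.255)
E
```

```text
time: 12.02
tool_pos: [461.5, -252.4, 196.8]
tcp_rot: [-3.141, -0.001, 1.827]
contact_force: [-0.6, -0.5, -0.1]
grip_width: 59.8
finger_force: 0.0
time: 12.65
tool_pos: [461.4, -253.4, 198.0]
tcp_rot: [3.141, 0.0, 1.826]
contact_force: [0.5, 1.0, 0.6]
grip_width: 15.3
finger_force: 30.1
time: 13.15
tool_pos: [461.4, -253.4, 197.9]
tcp_rot: [3.141, 0.0, 1.826]
contact_force: [-0.8, -0.1, 3.8]
grip_width: 15.4
finger_force: 30.0
grasp pt [ 461.5 -253.4   38.9] F [-0.8 -0.1  3.8] w 15.4 t 13.15 q [-0.65  0.6   1.76  0.    0.78 -0.9 ]
togo [ 1.9  0.5 -0.1] turn -0.0 tilt [ 4.e-04 -2.e-04 -1.e+00] yang 0.255
```

```bash
echo '8 0 0 -15 0
8 0 0 -45 0
8 0 0 -80 0
8 0 0 -115 0
8 0 0 -130 0' | python3 -m crank
echo '8 15 6 0 0
8 50 18 0 0
8 92 34 0 0
8 136 50 0 0
8 180 66 0 0' | python3 -m crank
echo '8 44 14 0 0
8 84 27 0 0
8 114 39 0 0
8 128 43 0 0
8 130 43 0 0' | python3 -m crank
cat > blk.py <<'E'
from h import *
def look(xy,f):
    c=cap('wrist',f);np.save(f[:-4]+'.npy',c,allow_pickle=True);u,v=proj(c,[*xy,25]);print('pred',u,v)
    im=c['color'];L=cv2.cvtColor(im,cv2.COLOR_RGB2LAB).astype(float)
    iu,iv=int(u),int(v);ref=np.median(L[max(iv-4,0):iv+5,iu+20:iu+30].reshape(-1,3),0)
    d=np.linalg.norm((L-ref)*[.7,1,1],axis=2);m=np.zeros(d.shape,np.uint8);s=np.s_[max(iv-34,0):iv+34,iu-52:iu+52];m[s]=(d[s]<9)*255
    m=cv2.morphologyEx(m,cv2.MORPH_OPEN,np.ones((3,3),np.uint8))
    cs=max(cv2.findContours(m,cv2.RETR_EXTERNAL,cv2.CHAIN_APPROX_NONE)[0],key=cv2.contourArea)
    W=np.array([plane(c,*p[0],25)[:2] for p in cs],np.float32)
    r=cv2.minAreaRect(W);print('block',np.round(r[0],1),np.round(r[1],1),round(r[2],2))
    f=np.zeros_like(m);cv2.drawContours(f,[cv2.convexHull(cs)],-1,255,-1);f=cv2.erode(f,np.ones((5,5)))
    h=f&~m;hs=max(cv2.findContours(h,cv2.RETR_EXTERNAL,cv2.CHAIN_APPROX_NONE)[0],key=cv2.contourArea)
    (u,v),ax,_=cv2.fitEllipse(hs);print('bore px',u,v,np.round(ax,1),plane(c,u,v,25).round(1));return c,u,v
E
python3 - <<'E'
from blk import *
togo([461.7,177.2,72],.255)
look((461.7,177.2),'w7.png')
E
echo '8 15 0 0 0
8 40 0 0 0
8 50 0 0 0
8 50 0 0 0
8 50 0 0 0' | python3 -m crank
python3 - <<'E'
from blk import *
p=look((461.7,177.2),'w8.png')
togo([461.7,177.2,72],.255)
E
```

```text
time: 13.78
tool_pos: [461.5, -253.4, 330.1]
tcp_rot: [3.139, 0.003, 1.826]
contact_force: [-0.4, 0.4, -1.3]
grip_width: 15.3
finger_force: 30.0
time: 14.4
tool_pos: [479.1, -60.1, 326.0]
tcp_rot: [-3.139, -0.002, 1.826]
contact_force: [0.4, 0.2, -0.5]
grip_width: 15.1
finger_force: 30.0
time: 15.02
tool_pos: [488.2, 74.8, 326.8]
tcp_rot: [-3.14, -0.0, 1.827]
contact_force: [0.2, -0.9, -0.3]
grip_width: 15.1
finger_force: 30.0
grasp pt [487.8  74.8 167.8] F [ 0.2 -0.9 -0.3] w 15.1 t 15.025 q [-0.    0.37  1.72 -0.    1.05 -0.26]
togo [105.6   0.9  95.8] turn 0.002 tilt [-2.e-03 -1.e-04 -1.e+00] yang 0.257
pred 259.28840619249263 59.73331662424147
block [465.2 177.3] [70.  38.5] 13.7
bore px 262.9491271972656 60.48632049560547 [23.1 24.9] [464.8 177.4  25. ]
time: 15.7
tool_pos: [476.2, 122.1, 327.8]
tcp_rot: [3.141, 0.0, 1.825]
contact_force: [0.2, 0.0, -0.8]
grip_width: 15.3
finger_force: 30.0
pred 257.9327005075951 118.80024096610573
block [465.3 177.6] [69.6 38.2] 12.79
bore px 261.5811462402344 119.46512603759766 [22.3 23.2] [464.9 177.4  25. ]
grasp pt [476.2 121.9 168.7] F [ 0.1  0.1 -0.2] w 15.5 t 15.75 q [ 0.09  0.36  1.73 -0.    1.05 -0.16]
togo [57.1 -0.2 96.7] turn -0.001 tilt [ 1.e-04 -1.e-04 -1.e+00] yang 0.254
```

```bash
echo '8 15 0.5 0 0
8 40 2 0 0
8 54 2.4 0 0
8 57 2.4 0 0
8 57 2.4 0 0' | python3 -m crank
echo '8 0 0 20 0
8 0 0 45 0
8 0 0 70 0
8 0 0 88 0
8 0 0 96 0' | python3 -m crank
echo '8 0 0 0 0
8 0 0 0 0' | python3 -m crank
python3 - <<'E'
from h import *
togo([464.2,177.6,72],.234)
c=cap('wrist','w9.png')
print(proj(c,[465.2,177.4,25]),proj(c,[464.2,177.6,34]))
cv2.imwrite('pics/w9b.png',cv2.resize(cv2.imread('pics/w9.png')[120:360,130:390],None,fx=2.4,fy=2.4,interpolation=cv2.INTER_CUBIC))
E
```

```text
time: 16.38
tool_pos: [464.0, 178.3, 327.7]
tcp_rot: [-3.142, 0.0, 1.826]
contact_force: [-0.2, 0.3, -1.5]
grip_width: 15.4
finger_force: 30.0
time: 17.0
tool_pos: [464.0, 177.7, 230.8]
tcp_rot: [-3.14, 0.0, 1.825]
contact_force: [0.2, -0.1, -1.1]
grip_width: 15.2
finger_force: 30.0
time: 17.25
tool_pos: [464.3, 178.2, 232.4]
tcp_rot: [3.14, 0.0, 1.826]
contact_force: [0.0, -0.8, -1.1]
grip_width: 15.0
finger_force: 30.0
grasp pt [464.6 178.3  73.4] F [ 0.  -0.8 -1.1] w 15.0 t 17.25 q [ 0.21  0.51  1.82  0.    0.82 -0.04]
togo [-0.6 -0.5  1.4] turn 0.021 tilt [ 1.4e-03  4.0e-04 -1.0e+00] yang 0.255
[258.68798183 225.87269044] [257.2279798  231.31327746]
```

View pics/w9b.png

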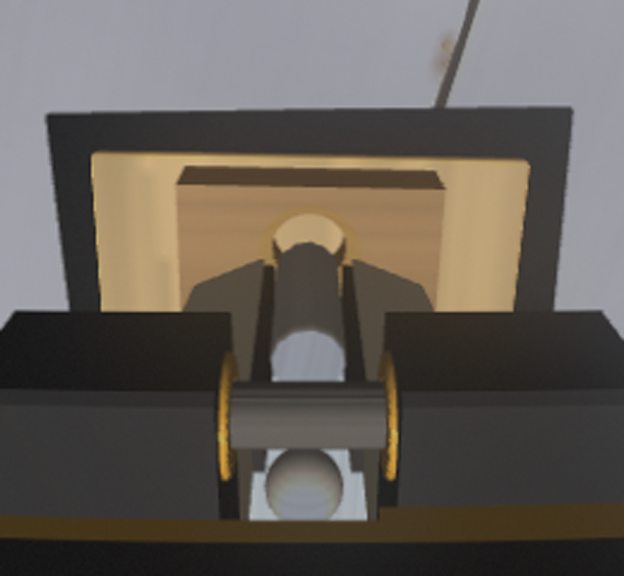

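The picture matches the first insertion: roller at x=309, bore at x=310. Inserting and releasing.

```bash
echo '8 0.4 0 5 0
8 0.4 0 9 0
8 0.4 0 13 0
8 0.4 0 13 0' | python3 -m crank
echo '8 0 0 4 0
8 0 0 8 0
8 0 0 11 0
8 0 0 11 0' | python3 -m crank
python3 - <<'E'
from h import *
togo([464.2,177.6,48],.234)
E
```

```text
time: 17.8
tool_pos: [463.8, 178.6, 218.3]
tcp_rot: [-3.141, -0.0, 1.826]
contact_force: [-0.8, -0.4, -0.2]
grip_width: 14.9
finger_force: 30.0
time: 18.3
tool_pos: [463.8, 178.7, 207.4]
tcp_rot: [-3.141, -0.0, 1.826]
contact_force: [0.1, -0.3, -0.9]
grip_width: 15.2
finger_force: 30.0
grasp pt [463.7 178.7  48.4] F [ 0.1 -0.3 -0.9] w 15.2 t 18.3 q [ 0.21  0.55  1.83  0.    0.76 -0.04]
togo [-1.1  0.2  0.4] turn 0.021 tilt [-6.e-04 -1.e-04 -1.e+00] yang 0.255
```

```bash
echo '20 0 0 0 0
32 0 0 0 0
36 0 0 0 0
36 0 0 0 0' | python3 -m crank
echo '36 0 0 -15 0
36 0 0 -45 0
36 0 0 -80 0
36 0 0 -110 0
36 0 0 -120 0' | python3 -m crank
echo '50 -15 0 0 -0.17
50 -40 -1 0 -0.34
50 -65 -1.5 0 -0.51
50 -78 -1.6 0 -0.68
50 -78 -1.6 0 -0.85' | python3 -m crank
echo '50 0 0 0 -0.18
50 0 0 0 -0.36
50 0 0 0 -0.54
50 0 0 0 -0.7
50 0 0 0 -0.7' | python3 -m crank
python3 - <<'E'
from h import *
togo([481.9,102.5,72],.234+np.pi/2)
c=cap('side','s10.png');t=cap('top');w=cap('wrist','w10.png')
a=cv2.imread('pics/s10.png')[145:215,155:255];cv2.imwrite('pics/v10.png',np.hstack([cv2.resize(a,(400,280),interpolation=cv2.INTER_CUBIC),cv2.resize(cv2.imread('pics/w10.png'),(373,280))]))
E
```

```text
time: 18.8
tool_pos: [463.9, 178.7, 207.8]
tcp_rot: [3.141, -0.0, 1.826]
contact_force: [0.2, -0.4, 0.4]
grip_width: 35.6
finger_force: 0.0
time: 19.42
tool_pos: [464.1, 178.8, 330.3]
tcp_rot: [3.137, 0.0, 1.826]
contact_force: [0.5, -0.8, 0.1]
grip_width: 36.0
finger_force: 0.0
time: 20.05
tool_pos: [482.0, 101.8, 327.2]
tcp_rot: [-3.141, -0.001, 2.68]
contact_force: [0.2, -0.7, 0.1]
grip_width: 50.1
finger_force: 0.0
time: 20.68
tool_pos: [481.8, 102.8, 327.3]
tcp_rot: [3.141, -0.001, -2.909]
contact_force: [0.3, 0.2, 0.6]
grip_width: 49.9
finger_force: 0.0
grasp pt [481.7 102.8 168.3] F [0.3 0.2 0.6] w 49.9 t 20.675 q [ 0.05  0.36  1.73  0.    1.05 -1.75]
togo [-0.3 -0.3 96.3] turn -0.001 tilt [-0.001  0.    -1.   ] yang 1.804
```

View pics/v10.png

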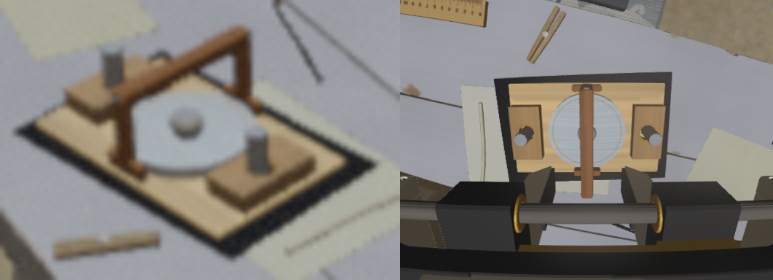

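Both rollers are seated upright (side crop 113,68 and 258,150), the ball is in the dish, and the bar lines up between the fingers (587,140). Going down to grip the bar.

```bash
echo '50 0 0 20 0
50 0 0 45 0
50 0 0 70 0
50 0 0 88 0
50 0 0 96 0' | python3 -m crank
echo '50 0 0 0 0
40 0 0 0 0
30 0 0 0 0
22 0 0 0 0
18 0 0 0 0' | python3 -m crank
echo '16 0 0 0 0
14 0 0 0 0
12 0 0 0 0
10 0 0 0 0
8 0 0 0 0' | python3 -m crank
echo '8 0 0 0 0
8 0 0 0 0
8 0 0 0 0' | python3 -m crank
python3 - <<'E'
from h import *
togo([481.9,102.5,72],.234+np.pi/2)
E
```

```text
time: 21.45
tool_pos: [481.8, 102.8, 230.8]
tcp_rot: [3.141, -0.002, -2.909]
contact_force: [-0.3, -0.1, 0.5]
grip_width: 50.0
finger_force: 0.0
time: 22.08
tool_pos: [482.0, 102.8, 231.9]
tcp_rot: [-3.142, 0.0, -2.907]
contact_force: [0.2, 0.3, -0.5]
grip_width: 19.3
finger_force: 0.0
time: 22.7
tool_pos: [482.1, 102.7, 231.8]
tcp_rot: [-3.141, 0.0, -2.907]
contact_force: [1.2, -5.1, 2.0]
grip_width: 13.6
finger_force: 30.0
time: 23.08
tool_pos: [482.1, 102.8, 231.8]
tcp_rot: [-3.141, 0.0, -2.907]
contact_force: [0.5, -5.7, 1.5]
grip_width: 13.6
finger_force: 30.0
grasp pt [482.2 102.8  72.8] F [ 0.5 -5.7  1.5] w 13.6 t 23.075 q [ 0.05  0.5   1.83 -0.    0.81 -1.75]
togo [ 0.4 -0.2  0.8] turn 0.0 tilt [ 5.e-04 -0.e+00 -1.e+00] yang 1.805
```

```bash
echo '8 0 0 -1 0
8 0 0 -3 0
8 0 0 -6 0
8 0 0 -10 0
8 0 0 -15 0' | python3 -m crank
echo '8 0 0 -6 0
8 0 0 -13 0
8 0 0 -21 0
8 0 0 -29 0
8 0 0 -37 0' | python3 -m crank
echo '8 0 0 -8 0
8 0 0 -16 0
8 0 0 -24 0
8 0 0 -31 0
8 0 0 -37 0' | python3 -m crank
echo '8 0 0 -5 0
8 0 0 -9 0
8 0 0 -12 0
8 0 0 -13 0
8 0 0 -13 0' | python3 -m crank
echo '8 0 0 0 0
8 0 0 0 0
8 0 0 0 0' | python3 -m crank
python3 - <<'E'
from h import *
togo([482.1,102.8,174],.234)
c=cap('side','s11.png');print(proj(c,[482,102.8,130]))
print(bot.get_obs()['moment'])
u,v=map(int,proj(c,[482,102.8,130]));w=cap('wrist','w11.png')
a=cv2.imread('pics/s11.png')[v-50:v+50,u-60:u+60];cv2.imwrite('pics/v11.png',np.hstack([cv2.resize(a,(408,340),interpolation=cv2.INTER_CUBIC),cv2.resize(cv2.imread('pics/w11.png'),(390,340))]))
E
```

```text
time: 23.7
tool_pos: [482.0, 102.8, 247.0]
tcp_rot: [3.141, -0.0, -2.907]
contact_force: [-0.5, 0.3, -6.0]
grip_width: 14.1
finger_force: 30.0
time: 24.32
tool_pos: [482.0, 102.8, 284.4]
tcp_rot: [3.142, 0.0, -2.907]
contact_force: [0.4, 0.7, -5.3]
grip_width: 13.6
finger_force: 30.0
time: 24.95
tool_pos: [482.0, 102.8, 321.2]
tcp_rot: [3.142, 0.0, -2.907]
contact_force: [0.5, -0.2, -6.9]
grip_width: 13.4
finger_force: 30.0
time: 25.58
tool_pos: [482.0, 102.8, 333.7]
tcp_rot: [3.142, -0.0, -2.907]
contact_force: [-0.5, -0.0, -5.4]
grip_width: 13.5
finger_force: 30.0
time: 25.95
tool_pos: [482.0, 102.8, 333.7]
tcp_rot: [3.141, -0.0, -2.907]
contact_force: [0.1, 0.2, -6.0]
grip_width: 13.8
finger_force: 30.0
grasp pt [482.  102.8 174.7] F [ 0.1  0.2 -6. ] w 13.8 t 25.95 q [ 0.05  0.36  1.72  0.    1.07 -1.75]
togo [-0.1 -0.   0.7] turn -1.571 tilt [-1.e-04  1.e-04 -1.e+00] yang 1.805
[198.18758767 142.98569454]
[0.04146823 0.03660075 0.02819964]
```

View pics/v11.png

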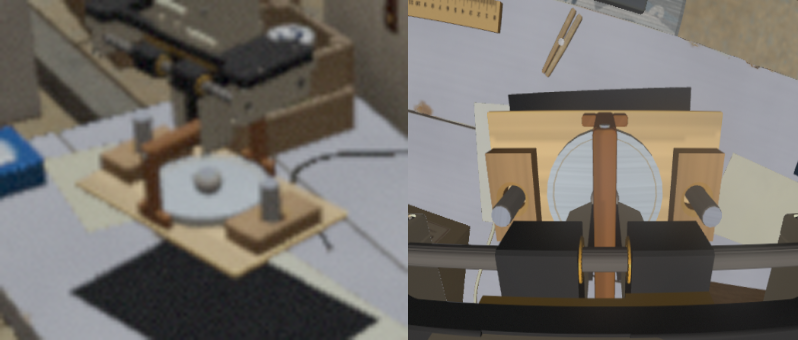

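The tray hangs level: ball at (207,180) in the dish, both rollers in their bores, mat clear underneath. Turning it gently.

```bash
echo '8 0 0 0 0.01
8 0 0 0 0.03
8 0 0 0 0.07
8 0 0 0 0.13
8 0 0 0 0.2' | python3 -m crank
for i in 1; do :; done
echo '8 0 0 0 0.08
8 0 0 0 0.16
8 0 0 0 0.24
8 0 0 0 0.32
8 0 0 0 0.4' | python3 -m crank
echo '8 0 0 0 0.08
8 0 0 0 0.16
8 0 0 0 0.24
8 0 0 0 0.32
8 0 0 0 0.4' | python3 -m crank
echo '8 0 0 0 0.08
8 0 0 0 0.16
8 0 0 0 0.24
8 0 0 0 0.31
8 0 0 0 0.38' | python3 -m crank
echo '8 0 0 0 0.06
8 0 0 0 0.11
8 0 0 0 0.15
8 0 0 0 0.18
8 0 0 0 0.191' | python3 -m crank
echo '8 0 0 0 0
8 0 0 0 0
8 0 0 0 0
8 0 0 0 0
8 0 0 0 0' | python3 -m crank
echo '8 0 0 0 0
8 0 0 0 0
8 0 0 0 0
8 0 0 0 0
8 0 0 0 0' | python3 -m crank
python3 - <<'E'
from h import *
togo([482.1,102.8,174],.234)
c=cap('side','s12.png');print(proj(c,[482,102.8,130]))
u,v=map(int,proj(c,[482,102.8,130]));w=cap('wrist','w12.png')
a=cv2.imread('pics/s12.png')[v-50:v+50,u-60:u+60];cv2.imwrite('pics/v12.png',np.hstack([cv2.resize(a,(408,340),interpolation=cv2.INTER_CUBIC),cv2.resize(cv2.imread('pics/w12.png'),(390,340))]))
E
```

```text
time: 26.68
tool_pos: [482.0, 102.8, 333.7]
tcp_rot: [3.141, 0.0, -3.11]
contact_force: [-0.2, 0.3, -6.8]
grip_width: 13.4
finger_force: 30.0
time: 27.3
tool_pos: [482.0, 102.8, 333.7]
tcp_rot: [3.142, 0.0, 2.772]
contact_force: [-0.3, -0.4, -5.3]
grip_width: 13.6
finger_force: 30.0
time: 27.92
tool_pos: [482.0, 102.8, 333.7]
tcp_rot: [3.141, 0.0, 2.372]
contact_force: [-0.5, -0.7, -6.7]
grip_width: 13.6
finger_force: 30.0
time: 28.55
tool_pos: [482.0, 102.8, 333.7]
tcp_rot: [3.142, -0.0, 1.993]
contact_force: [-0.2, 0.0, -5.8]
grip_width: 13.3
finger_force: 30.0
time: 29.18
tool_pos: [482.0, 102.8, 333.7]
tcp_rot: [3.142, -0.0, 1.804]
contact_force: [-0.9, 0.4, -5.9]
grip_width: 13.6
finger_force: 30.0
time: 29.8
tool_pos: [482.0, 102.8, 333.7]
tcp_rot: [3.142, -0.0, 1.805]
contact_force: [-0.5, 0.6, -5.5]
grip_width: 13.7
finger_force: 30.0
time: 30.42
tool_pos: [482.0, 102.8, 333.7]
tcp_rot: [3.142, -0.0, 1.805]
contact_force: [-0.4, -0.2, -5.6]
grip_width: 13.4
finger_force: 30.0
grasp pt [482.  102.8 174.7] F [-0.4 -0.2 -5.6] w 13.4 t 30.425 q [ 0.05  0.36  1.72  0.    1.07 -0.18]
togo [-0.   0.1  0.7] turn 0.0 tilt [ 0.e+00  1.e-04 -1.e+00] yang 0.234
[198.18758767 142.98569454]
```

View pics/v12.png

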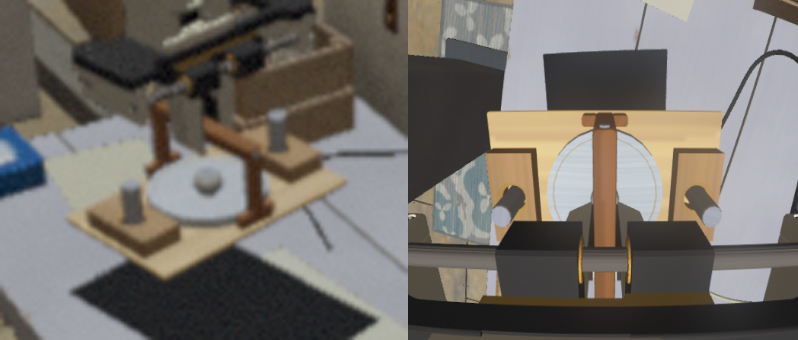

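The tray is level and crosswise above the mat, the ball is centred (208,180), and the rollers are in at (130,200) and (277,130). Handing in.

```bash
python3 -c "
from plant import bot
print(bot.close_job())"
```

```text
the job is handed in; nothing more can be done
None
```

The job is handed in at about 30 s: both rollers are upright in their bores, and the arm is holding the tray level and still about 10 cm above the mat, turned a quarter turn, with the ball at the centre of the dish.

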